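# Lay out and chock the rod samples for the diameter check

### The arm

A 6-joint arm with a two-finger parallel gripper is mounted at the origin on a cart in front of the work surface, level with it; the furniture and walls round the work are solid. World frame = base frame: x ahead of the robot, y to its left, z up, the work surface at z = 0. Lengths are in mm, angles in rad, forces in N, time in s.
With the tool pointing down it reaches from about 300 to 775 mm from the base axis. Payload 14.6 kg.
Tool frame: the origin (TCP) lies at the very end of the fingers, on their centre line; the grasp point (between the pads) lies 19 mm behind it (grip_point_offset is the distance from the TCP to the grasp point, in mm); z points along the fingers, y is the line along which they close (so a half turn about z gives the same grasp; the last joint's range is limited). The gripper opens to 94 mm and grips with 3 to 60 N. Pads are 16 mm wide; open, the fingers measure 119 mm over their backs; the gripper's body (75 mm by 177 mm) begins 78 mm behind the grasp point.
Start: joints at [-1.283, 0.3, 1.521, -0, 1.321, -0.067], TCP at [191.064, -515.736, 205.446] pointing down, gripper open.
Joint ranges: [-3.03, 3.03], [-0.79, 2.21], [0.23, 2.52], [-1.04, 4.18], [0, 3.07], [-2.55, 2.55]. Speed limits (rad/s): [2.22, 2.22, 2.57, 3.14, 3.14, 3.14].

### API

Orientations are given as [roll, pitch, yaw] about the fixed x, y, z axes, in that order (R = Rz(yaw) Ry(pitch) Rx(roll)).
In Python, from cell import read_state, camera, camera_info, sign_off, grip_point_offset gives the robot as it stands.
- The arm moves only by the shell command python3 -m handwheel 'ROWS' [FORCE]. ROWS is text: rows parted by semicolons, each of 5 numbers parted by spaces: the shift along the world's x, y, z in units of 40 mm (1.0 is 40 mm), then the turn about the world's z in units of 5 degrees (1.0 is 5 degrees), then the closure, from 0 (fully open) to 1 (shut). In form: dx dy dz yaw gripper; .... A call has 1 to 12 rows; each row shifts and turns the commanded pose from where the row before left it; what a row does not reach is not made up. A row lasts 1/12 s, in which the tool goes at most 41.7 mm and 7.16 degrees, less where a joint would pass 70% of its speed; a pose out of reach is approached as far as the arm can. A call is refused whole if a number of a shift passes 1 or a number of a turn 1, either way. A call with a gripper value outside its range is refused whole. The fingers move at their own pace and stop on an object; FORCE is the grip in N (left out, the last holds). Time passes only in rows, so rows that do not move let the fingers close. It gives the time, the measured TCP pose, the force, the opening and the grip force at its end, in the units of the state.
- read_state(): the state, without advancing time (a new reading comes with each control period).
- camera(name): name is "side" or "top"; returns (picture, depth): 400x640x3 uint8, red, green, blue; 400x640 float32, mm along the optical axis (not along the pixel's ray), 0 where there is no reading.
- camera_info(name): a dict with "intrinsics" (3x3 intrinsics, pixels), "k1" (the pictures are not rectified: a ray, as slopes to the right and down, at radius r is drawn at 1 + k1 r^2 times it, then the intrinsics apply), "world_from_camera" (4x4, takes a point from camera to world coordinates). Camera axes: x right, y down, z forward; pixel columns grow to the right and rows downward; lengths in mm; the calibration is good to about 2 mm. A picture is of the moment at which its call begins. camera_info takes no time and is no camera call.
- sign_off(): hands the job in; it is judged then, once.
The state is a dict: "clock": time; "joints": joint angles; "qd": joint speeds; "effort": joint torques, N m; "eef_pos": TCP position; "eef_rot": TCP orientation; "wrist_force": force on the tool from outside, world axes, zero at the start; "moment": the same for the moment, N m; "finger_gap": finger opening in mm; "finger_force": force on a finger pad.
Only numpy, scipy, OpenCV 4.12 (cv2) and the standard library are available. Lean on these libraries where they do the work, as an engineer would, in place of code of your own. Each camera call takes 0.05 s, during which the arm holds its last target. There are 200 camera calls.

### The job

The four off-white rod samples are to be measured with the caliper in order of thickness: lay them side by side across the two rails of the rack, the thickest against the upright end stop and each next thinner one touching the one before. Stand the wedge chock between the rails, down on the base plate and close up against the thinnest rod, so that the row cannot roll apart, and leave the stopwatch, marker and caliper where they are.

Things in the scene. Friction and masses are not known exactly. Their poses are not given: they have to be found in the camera images.
- rack: fixed layout rack: aluminium base plate 90 x 264 mm, 8 mm thick, with two parallel steel rails along its y. Rail tops 30 mm above its underside, gap between the rails 36 mm, 50 mm over their outsides. Origin: centre of the underside, on the worktop; x across the rails, y along them, z up. 224 mm of free rail between end stop and tie bar
- end_stop: fixed upright dark steel block across one end of the rails (either end; the other has only a low light tie bar, 50 mm wide, level with the rails). 80 mm wide, 18 mm thick along the rails, top 38 mm above the rail tops. Origin: centre of its foot, on the base plate, 119 mm along the rails from the rack's origin; its working face is 9 mm nearer the rack's middle
- bar48_center (a point): the thickest of four loose, solid, off-white plastic rod samples lying on their sides: diameter 48 mm, length 60 mm, about 153 g. Point: its centre, 24 mm above what it lies on. Its x axis runs along the bar; it can roll about it. Can be gripped across the diameter or endways, on its two flat sawn ends (60 mm), which leaves its sides free
- bar38_center (a point): the second thickest of four loose, solid, off-white plastic rod samples lying on their sides: diameter 38 mm, length 60 mm, about 96 g. Point: its centre, 19 mm above what it lies on. Its x axis runs along the bar; it can roll about it. Can be gripped across the diameter or endways, on its two flat sawn ends (60 mm), which leaves its sides free
- bar30_center (a point): the third of four loose, solid, off-white plastic rod samples lying on their sides: diameter 30 mm, length 60 mm, about 60 g. Point: its centre, 15 mm above what it lies on. Its x axis runs along the bar; it can roll about it. Can be gripped across the diameter or endways, on its two flat sawn ends (60 mm), which leaves its sides free
- bar22_center (a point): the thinnest of four loose, solid, off-white plastic rod samples lying on their sides: diameter 22 mm, length 60 mm, about 32 g. Point: its centre, 11 mm above what it lies on. Its x axis runs along the bar; it can roll about it. Can be gripped across the diameter or endways, on its two flat sawn ends (60 mm), which leaves its sides free
- chock_center (a point): loose aluminium wedge chock, about 170 g, standing upright: 28 mm wide along its x, 60 mm tall, along its y 56 mm long at the foot and narrowing evenly to 20 mm at the top, the same both ways round. Grip its two parallel flat sides (28 mm, along x). It stands between the rails on the base plate, its y along them, its top 38 mm above the rail tops. Point: its centre, 30 mm above its foot
- stopwatch: bystander: black stopwatch 70 x 58 x 18 mm lying on the worktop; origin at the centre of its underside
- marker_black: bystander: white marker pen with black cap, 135 mm long, 18 mm thick, lying on the worktop; origin at the centre of its underside, its y along the pen
- caliper: bystander: steel caliper 212 x 70 x 11 mm lying on the worktop beyond the rack; origin at the centre of its underside, its y along the beam

How it is judged (in metres and radians):
At the end, for the whole second after the job is handed in: Bars at rest on both rails, square within 0.15 rad, centred within 12 mm, in order 48, 38, 30, 22 mm from the stop; centre distances in plan at most 10 mm over touching, 18 mm over the whole row; the chock upright, at rest, next to the 22 mm bar, its foot within 6 mm of the base plate (z of bar48_center in the frame of rack between 0.048 and 0.06 m and x of bar48_center in the frame of rack between -0.012 and 0.012 m and angle between the x axis of each of bar48_center, bar38_center, bar30_center, bar22_center and the x axis of rack, either way round below 0.15 rad and linear speed of each of bar48, bar38, bar30, bar22, chock below 0.02 m/s and z of bar38_center in the frame of rack between 0.043 and 0.055 m and x of bar38_center in the frame of rack between -0.012 and 0.012 m and z of bar30_center in the frame of rack between 0.039 and 0.051 m and x of bar30_center in the frame of rack between -0.012 and 0.012 m and z of bar22_center in the frame of rack between 0.035 and 0.047 m and x of bar22_center in the frame of rack between -0.012 and 0.012 m and horizontal distance between end_stop and bar48_center below 0.043 m and horizontal distance between bar48_center and bar38_center below 0.0527 m and horizontal distance between bar38_center and bar30_center below 0.0438 m and horizontal distance between bar30_center and bar22_center below 0.0357 m and horizontal distance between bar22_center and chock_center below 0.0396 m and horizontal distance between end_stop and chock_center between 0.1548 and 0.1828 m and z of chock_center in the frame of rack between 0.032 and 0.044 m and angle between chock_center's own z axis and vertical below 0.1 rad).
It fails at once if the stopwatch is pushed more than 30 mm (distance of stopwatch from where it was at the start of the episode above 0.03 m).
It fails at once if the marker pen is pushed more than 30 mm (distance of marker_black from where it was at the start of the episode above 0.03 m).
It fails at once if the caliper is pushed more than 30 mm (distance of caliper from where it was at the start of the episode above 0.03 m).
It also fails if it takes over 120 s, if anything falls off the work surface, if the arm or the gripper's body presses on something with over 40 N, if the wrist force passes 120 N, or if a joint passes its speed limit or range.

## Working session

There is one attempt and no reset: what is moved stays moved. The work goes in short steps, Python scripts to look and compute and a shell command to move; the robot and the scene stay as the last step left them, time stands still between calls to the robot, and variables do not carry over. Pictures are saved under pics/ and viewed, at most 14 in all, crops included, and the job is handed in when it is done.

```bash
mkdir -p pics; cat > h.py <<'E'
import numpy as np, cv2
from cell import *
def save(name,fn):
    p,d=camera(name); cv2.imwrite(f'pics/{fn}.png',p[:,:,::-1]); np.save(f'pics/{fn}.npy',d)
def pt(name,u,v,d=None,z=None):
    """world point of pixel, from depth image d or on plane z"""
    i=camera_info(name);K=np.array(i['intrinsics'],float);T=np.array(i['world_from_camera'])
    a=cv2.undistortPoints(np.array([[[u,v]]],float),K,np.array([i['k1'],0,0,0.]))[0,0]
    ray=np.array([a[0],a[1],1.])
    if z is None: s=d[int(round(v)),int(round(u))]
    else: s=(z-T[2,3])/(T[:3,:3]@ray)[2]
    return T[:3,:3]@(ray*s)+T[:3,3]
E
python3 -c "
from h import *
save('top','t0');save('side','s0')
print(camera_info('top'));print(camera_info('side'));print(read_state())"
```

```text
{'intrinsics': array([[392.22709639,   0.        , 320.84540364],
       [  0.        , 392.22709639, 189.09958651],
       [  0.        ,   0.        ,   1.        ]]), 'k1': -0.05151053397062816, 'world_from_camera': array([[ 2.90146371e-02, -9.97085704e-01,  7.05567124e-02,
         5.25926047e+02],
       [-9.99360184e-01, -2.74591006e-02,  2.29176827e-02,
        -9.90925713e+01],
       [-2.09134700e-02, -7.11765173e-02, -9.97244469e-01,
         9.79250394e+02],
       [ 0.00000000e+00,  0.00000000e+00,  0.00000000e+00,
         1.00000000e+00]])}
{'intrinsics': array([[394.12402392,   0.        , 319.45695504],
       [  0.        , 394.12402392, 202.69001206],
       [  0.        ,   0.        ,   1.        ]]), 'k1': -0.0056150355669550315, 'world_from_camera': array([[-9.88247150e-01, -1.36707852e-01,  6.83998076e-02,
         5.17319208e+02],
       [-1.52647752e-01,  8.58720742e-01, -4.89180285e-01,
         4.58550093e+02],
       [ 8.13845255e-03, -4.93872100e-01, -8.69496472e-01,
         1.03097630e+03],
       [ 0.00000000e+00,  0.00000000e+00,  0.00000000e+00,
         1.00000000e+00]])}
{'clock': 0.1, 'joints': array([-1.28259431e+00,  3.00408132e-01,  1.52147975e+00,  5.05291658e-05,
        1.32072209e+00, -6.66071562e-02]), 'qd': array([ 0.00025171, -0.00124231, -0.00059874,  0.00087748,  0.00079652,
       -0.00085833]), 'effort': array([ 3.18633749e-03, -5.32642508e+01, -3.53284121e+01,  7.10403803e-02,
        2.35024269e-02, -4.20658921e-05]), 'eef_pos': array([ 191.01831257, -515.52397696,  204.96374004]), 'eef_rot': array([-3.14058084e+00, -1.16547223e-04,  3.54796587e-01]), 'wrist_force': array([-0.76115832,  0.2209589 , -0.26985003]), 'moment': array([ 0.04617709, -0.02655332, -0.0192893 ]), 'finger_force': 0.0, 'finger_gap': 93.89664374636212}
```

View pics/t0.png

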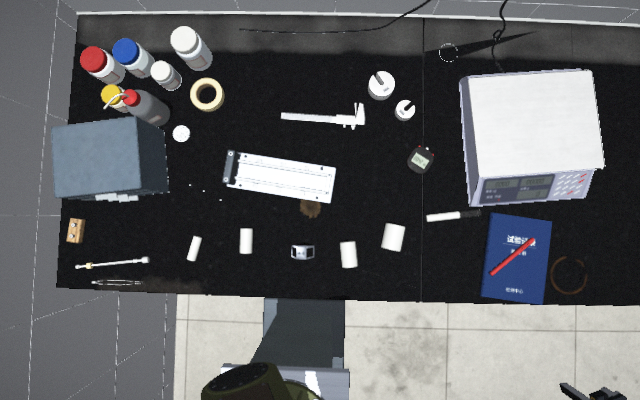

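View pics/s0.png

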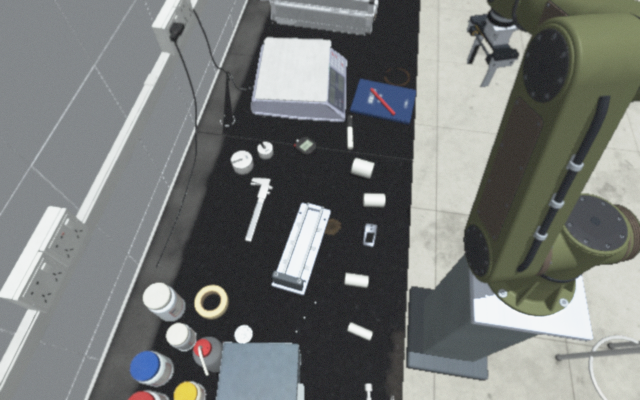

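The top view shows the rods at px (393,237), (348,254), (246,241), (194,249), the chock at (302,252), and the rack from the stop at (231,168) to the tie bar at (330,183). The stopwatch is at (421,159), the marker at (453,216) and the caliper at (325,117).

```bash
cat >> h.py <<'E'
def cloud(name,d):
    i=camera_info(name);K=np.array(i['intrinsics'],float);T=np.array(i['world_from_camera'])
    v,u=np.mgrid[0:400,0:640]
    a=cv2.undistortPoints(np.stack([u,v],-1).reshape(-1,1,2).astype(float),K,np.array([i['k1'],0,0,0.]))[:,0]
    r=np.c_[a,np.ones(len(a))]*d.reshape(-1,1)
    return (r@T[:3,:3].T+T[:3,3]).reshape(400,640,3)
E
python3 - <<'E'
from h import *
d=np.load('pics/t0.npy');P=cloud('top',d);img=cv2.imread('pics/t0.png')
for n,(x0,x1,y0,y1) in dict(A=(375,412,215,260),B=(332,364,236,274),C=(234,260,222,260),D=(180,208,230,268),chock=(285,320,240,265),rack=(215,342,140,210)).items():
    Q=P[y0:y1,x0:x1].reshape(-1,3)
    zz=np.percentile(Q[:,2],[5,50,95,99])
    q=Q[Q[:,2]>max(6,zz[3]*0.35)].astype(np.float32) if n!='rack' else Q[(Q[:,2]>4)].astype(np.float32)
    print(n,zz.round(1),len(q),q.mean(0).round(1),cv2.minAreaRect(q[:,:2].copy()))
    if n=='rack':
        q=Q[Q[:,2]>52].astype(np.float32);print('stop',len(q),q.mean(0),cv2.minAreaRect(q[:,:2].copy()))
c=img[140:275,170:420];c=cv2.resize(c,None,fx=3.2,fy=3.2,interpolation=cv2.INTER_CUBIC);cv2.imwrite('pics/c0.png',c)
E
```

```text
A [-3.1  0.5 47.5 49.5] 498 [ 484.1 -249.3   51.7] ((492.8616027832031, -186.67391967773438), (182.67184448242188, 59.0539665222168), 81.98530578613281)
B [-3.   0.6 38.  39.7] 388 [ 439.9 -146.3   43.2] ((470.6832275390625, -137.72479248046875), (127.82505798339844, 42.867637634277344), 16.426231384277344)
C [-2.9  0.6 29.9 31.9] 298 [463.   99.3  32.6] ((478.6566162109375, 7.878631591796875), (60.8778076171875, 225.8380584716797), 8.753823280334473)
D [-2.7  0.3 21.8 23.4] 235 [441.1 228.5  27.2] ((493.0915832519531, 83.72508239746094), (59.0225944519043, 366.76678466796875), 19.323915481567383)
chock [-3.2  0.5 59.9 61.4] 222 [442.9 -37.5  62.1] ((467.4004211425781, -65.92457580566406), (46.327903747558594, 126.31378936767578), 40.317169189453125)
rack [-2.8  1.7 31.6 68.4] 3852 [620.8  27.5  24.7] ((626.9902954101562, 35.83001708984375), (290.9310607910156, 190.25299072265625), 87.51799774169922)
stop 330 [627.09534 116.58944 154.36745] ((572.9303588867188, 41.2205810546875), (286.0732421875, 75.83436584472656), 56.63249588012695)
```

View pics/c0.png

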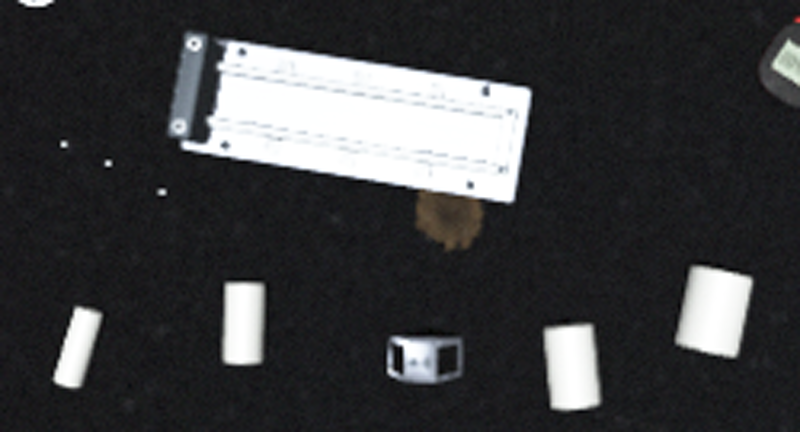

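The crop shows the rods from thickest (right) to thinnest (left), with the chock in the middle and its taper running left-right. Now I'll clean out the depth dropouts and fit each object.

```bash
cat >> h.py <<'E'
def comps(P,lo,hi,box,minn=15):
    ok=(P[...,2]>lo)&(P[...,2]<hi)
    m=np.zeros((400,640),np.uint8);x0,x1,y0,y1=box;m[y0:y1,x0:x1]=ok[y0:y1,x0:x1]
    n,l,s,c=cv2.connectedComponentsWithStats(m,connectivity=4)
    for k in range(1,n):
        q=P[l==k].astype(np.float32)
        if len(q)>=minn:
            (cx,cy),(w,h),a=cv2.minAreaRect(q[:,:2].copy())
            print(len(q),'mean',q.mean(0).round(1),'rect',round(cx,1),round(cy,1),round(w,1),round(h,1),round(a,1),'ztop',np.percentile(q[:,2],97).round(1))
E
python3 - <<'E'
from h import *
P=cloud('top',np.load('pics/t0.npy'))
print('bars');comps(P,8,75,(180,415,215,275))
print('chocktop');comps(P,54,75,(280,325,235,270),5)
print('stoptop');comps(P,60,80,(210,250,140,210),8)
print('rack');comps(P,4,80,(215,345,140,215))
S=cloud('side',np.load('pics/s0.npy'))
print('side bars');comps(S,8,75,(335,395,150,350))
print('side chocktop');comps(S,54,75,(335,395,150,350),5)
print('side rack');comps(S,4,80,(265,335,195,298))
print('side stop');comps(S,60,80,(265,335,195,298),8)
E
```

```text
bars
493 mean [ 483.7 -250.8   42.3] rect 484.2 -253.2 47.0 59.6 79.5 ztop 49.3
296 mean [462.6 100.7  26.2] rect 464.2 102.8 58.4 30.0 1.8 ztop 31.8
233 mean [440.4 231.4  19.1] rect 440.3 233.4 22.1 61.2 76.0 ztop 23.5
385 mean [ 439.1 -146.8   33.4] rect 438.5 -147.3 57.9 37.8 7.4 ztop 39.4
260 mean [442.4 -37.3  44.3] rect 441.1 -36.1 25.8 51.1 0.2 ztop 61.3
chocktop
113 mean [440.5 -35.2  59.1] rect 441.3 -35.6 25.3 23.7 0.6 ztop 62.0
stoptop
267 mean [638.1 140.6  66.9] rect 638.2 141.4 19.1 80.1 82.3 ztop 70.0
rack
3793 mean [621.8  28.3  16.8] rect 622.7 23.7 262.9 91.8 82.2 ztop 67.4
side bars
312 mean [ 485.6 -243.    37.8] rect 485.1 -249.4 44.3 60.2 79.2 ztop 48.4
261 mean [ 439.7 -139.8   30.6] rect 439.9 -144.1 60.5 35.9 5.4 ztop 38.3
213 mean [443.2 -23.5  41.4] rect 442.6 -31.8 28.0 47.9 0.4 ztop 60.6
254 mean [465.  108.8  24.9] rect 464.6 106.6 60.0 28.4 0.1 ztop 31.0
220 mean [441.6 236.6  18.1] rect 441.5 235.3 22.1 59.9 75.7 ztop 22.9
side chocktop
80 mean [442.7 -33.1  58.2] rect 442.3 -33.2 27.6 25.0 3.5 ztop 61.6
side rack
2682 mean [624.4  37.4  18. ] rect 624.6 26.2 263.5 90.1 82.2 ztop 67.2
side stop
222 mean [640.6 144.8  66.4] rect 640.8 144.4 18.6 80.1 80.9 ztop 70.0
```

```bash
cat >> h.py <<'E'
def to(x,y,z,yaw):
    s=read_state();p=s['eef_pos'];a=np.degrees(s['eef_rot'][2])
    print('t',round(s['clock'],2),'at',p.round(1),round(a,1),'gap',round(s['finger_gap'],1),'F',s['wrist_force'].round(1),'units to go',((np.array([x,y,z])-p)/40).round(3),round((((yaw-a)+90)%180-90)/5,3))
C0=np.array([623.6,25.]);th=np.radians(-7.8)
def rk(x,y):  # rack frame (y toward stop) -> world
    c,s=np.cos(th),np.sin(th);return C0+np.array([c*x-s*y,s*x+c*y])
E
python3 -m handwheel '.612 .55 -.2 .985 0;.612 .55 -.2 .985 0;.612 .55 -.2 .985 0;.612 .55 -.2 .985 0;.612 .55 -.2 .985 0;.612 .55 -.2 .985 0;.612 .55 -.2 .985 0;.612 .55 -.2 .985 0;.612 .55 -.2 .985 0;.612 .55 -.2 .985 0;.612 .55 -.2 .985 0;.612 .55 -.2 .985 0' 20
python3 -m handwheel '0 0 0 0 0;0 0 0 0 0;0 0 0 0 0'
python3 -c "
from h import *
to(484.6,-251.5,5,79.4)
for y in (110-24,110-66.7,110-100.5,110-126.2,110-155.8): print(rk(0,y).round(1))
save('top','t1')
i=cv2.imread('pics/t1.png')[180:310,330:460];cv2.imwrite('pics/c1.png',cv2.resize(i,None,fx=4,fy=4))"
```

```text
clock: 1.1
eef_pos: [485.8, -250.3, 108.8]
eef_rot: [-3.141, -0.0, 1.391]
wrist_force: [0.1, -0.5, 0.2]
finger_gap: 94.1
finger_force: 0.0
clock: 1.35
eef_pos: [484.4, -251.9, 109.3]
eef_rot: [-3.141, -0.0, 1.385]
wrist_force: [-0.7, 0.1, 1.5]
finger_gap: 94.1
finger_force: 0.0
t 1.35 at [ 484.4 -251.9  109.3] 79.4 gap 94.1 F [-0.7  0.1  1.5] units to go [ 0.004  0.011 -2.608] 0.004
[635.3 110.2]
[629.5  67.9]
[624.9  34.4]
[621.4   8.9]
[617.4 -20.4]
```

View pics/c1.png

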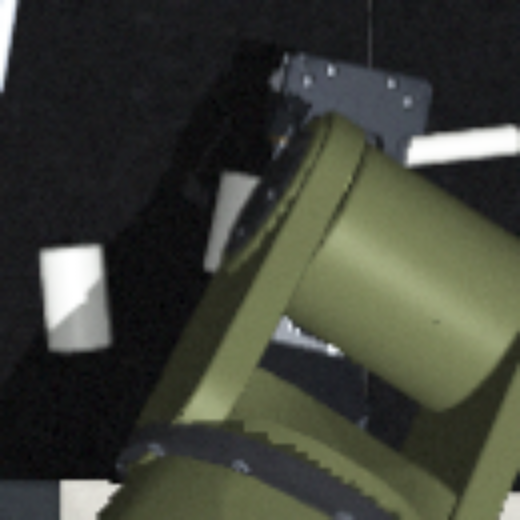

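The picture shows the rod under the wrist at about (235,220), with the gripper's long side along its axis. Going down to grip it.

```bash
python3 -m handwheel '0 0 -.65 0 0;0 0 -.65 0 0;0 0 -.65 0 0;0 0 -.4 0 0;0 0 -.25 0 0;0 0 0 0 0;0 0 0 0 1;0 0 0 0 1;0 0 0 0 1;0 0 0 0 1;0 0 0 0 1;0 0 0 0 1' 20
python3 -m handwheel '0 0 0 0 1;0 0 0 0 1;0 0 0 0 1;0 0 0 0 1;0 0 0 0 1;0 0 .4 0 1;0 0 .8 0 1;0 0 .8 0 1;0 0 .4 0 1;0 0 0 0 1'
python3 -c "
from h import *
x,y=rk(0,82);to(x,y,37,82.2)"
```

```text
clock: 2.4
eef_pos: [485.1, -251.8, 5.9]
eef_rot: [3.141, 0.0, 1.386]
wrist_force: [0.6, 0.5, 4.5]
finger_gap: 60.2
finger_force: 20.0
clock: 3.23
eef_pos: [486.2, -252.5, 104.9]
eef_rot: [3.136, 0.002, 1.386]
wrist_force: [0.8, 0.4, -2.0]
finger_gap: 59.8
finger_force: 20.0
t 3.23 at [ 486.2 -252.5  104.9] 79.4 gap 59.8 F [ 0.8  0.4 -2. ] units to go [ 3.714  8.969 -1.698] 0.554
```

```bash
python3 -m handwheel '.31 .747 0 .046 1;.31 .747 0 .046 1;.31 .747 0 .046 1;.31 .747 0 .046 1;.31 .747 0 .046 1;.31 .747 0 .046 1;.31 .747 0 .046 1;.31 .747 0 .046 1;.31 .747 0 .046 1;.31 .747 0 .046 1;.31 .747 0 .046 1;.31 .747 0 .046 1'
python3 -m handwheel '0 0 0 0 1;0 0 0 0 1;0 0 -.6 0 1;0 0 -.6 0 1;0 0 -.3 0 1;0 0 -.1 0 1;0 0 0 0 1;0 0 0 0 1'
python3 -c "
from h import *
x,y=rk(0,86);to(x,y,36,82.2)
save('side','s1')
i=cv2.imread('pics/s1.png')[190:310,250:400];cv2.imwrite('pics/cs1.png',cv2.resize(i,None,fx=5,fy=5,interpolation=2))"
```

```text
clock: 4.23
eef_pos: [633.3, 108.4, 99.4]
eef_rot: [-3.139, 0.001, 1.435]
wrist_force: [0.2, -0.7, -1.4]
finger_gap: 60.0
finger_force: 20.0
clock: 4.9
eef_pos: [633.6, 106.2, 37.4]
eef_rot: [-3.141, 0.0, 1.434]
wrist_force: [0.4, 0.2, -1.6]
finger_gap: 59.9
finger_force: 20.0
t 4.9 at [633.6 106.2  37.4] 82.1 gap 59.9 F [ 0.4  0.2 -1.6] units to go [ 0.043  0.101 -0.035] 0.011
```

View pics/cs1.png

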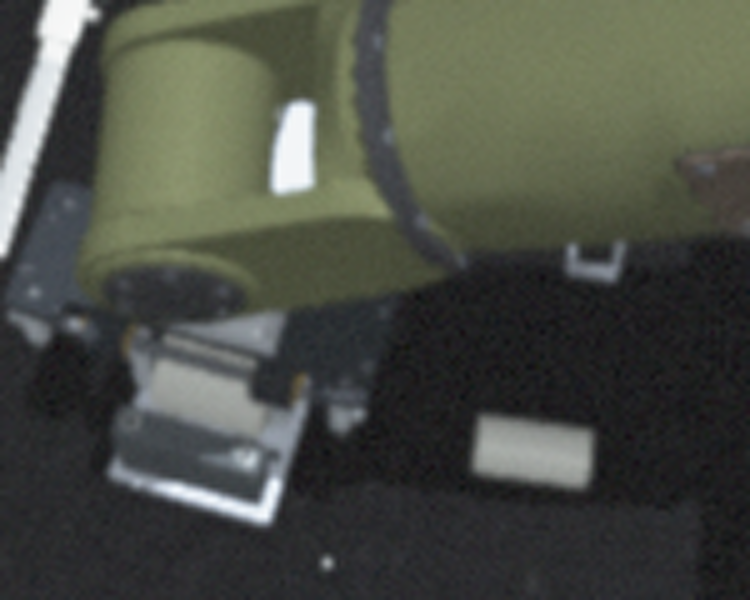

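The rod is held square over the rails, just in front of the stop at (190,440). I'll nudge it towards the stop.

```bash
python3 -m handwheel '.007 .05 0 0 1;0 0 0 0 1;0 0 0 0 1'
python3 -m handwheel '.007 .05 0 0 1;0 0 0 0 1;0 0 0 0 1'
python3 -m handwheel '.007 .05 0 0 1;0 0 0 0 1;0 0 0 0 1'
```

```text
clock: 5.2
eef_pos: [634.0, 108.9, 37.6]
eef_rot: [3.141, -0.0, 1.435]
wrist_force: [0.7, -0.5, -2.5]
finger_gap: 59.7
finger_force: 20.0
clock: 5.45
eef_pos: [634.2, 111.0, 37.5]
eef_rot: [3.142, 0.0, 1.435]
wrist_force: [-0.3, 0.9, -1.5]
finger_gap: 60.0
finger_force: 20.0
clock: 5.7
eef_pos: [634.5, 112.7, 37.4]
eef_rot: [-3.142, 0.0, 1.434]
wrist_force: [-0.4, -2.4, -1.6]
finger_gap: 59.9
finger_force: 20.0
```

```bash
python3 -m handwheel '.004 .03 0 0 1;0 0 0 0 1;0 0 0 0 1'
python3 -m handwheel '0 0 -.025 0 1;0 0 0 0 1;0 0 0 0 1'
```

```text
clock: 5.95
eef_pos: [634.5, 112.7, 37.5]
eef_rot: [-3.141, 0.002, 1.434]
wrist_force: [-2.4, -9.6, 0.1]
finger_gap: 59.9
finger_force: 20.0
clock: 6.2
eef_pos: [634.6, 112.7, 36.6]
eef_rot: [-3.142, 0.002, 1.434]
wrist_force: [-1.5, -9.7, 0.9]
finger_gap: 59.7
finger_force: 20.0
```

```bash
python3 -m handwheel '-.002 -.02 -.025 0 1;0 0 0 0 1;0 0 0 0 1'
python3 -m handwheel '0 0 -.02 0 1;0 0 0 0 1;0 0 0 0 1'
```

```text
clock: 6.45
eef_pos: [634.7, 112.7, 35.6]
eef_rot: [3.141, 0.001, 1.434]
wrist_force: [-0.4, -5.5, 0.6]
finger_gap: 59.7
finger_force: 20.0
clock: 6.7
eef_pos: [634.8, 112.7, 35.5]
eef_rot: [3.141, 0.001, 1.434]
wrist_force: [-3.5, -6.8, 6.5]
finger_gap: 59.9
finger_force: 20.0
```

Seated at z 35.5. I'll release it and go up, then over to bar 38.

```bash
python3 -m handwheel '0 0 0 0 .3;0 0 0 0 .2;0 0 0 0 .1;0 0 0 0 0;0 0 0 0 0;0 0 0 0 0;0 0 .4 0 0;0 0 .6 0 0;0 0 .6 0 0;0 0 .4 0 0;0 0 0 0 0;0 0 0 0 0'
python3 -c "
from h import *
to(439.4,-146,5,96.4)
save('top','t2');P=cloud('top',np.load('pics/t2.npy'));comps(P,36,75,(210,345,140,215))"
```

```text
clock: 7.7
eef_pos: [634.7, 113.3, 114.9]
eef_rot: [3.14, -0.0, 1.434]
wrist_force: [0.3, -0.2, -1.1]
finger_gap: 93.9
finger_force: 0.0
t 7.7 at [634.7 113.3 114.9] 82.2 gap 93.9 F [ 0.3 -0.2 -1.1] units to go [-4.883 -6.482 -2.747] 2.842
188 mean [628.6  93.   66. ] rect 629.2 95.0 18.5 60.2 78.6 ztop 74.6
```

```bash
python3 -m handwheel '-.488 -.648 0 .284 0;-.488 -.648 0 .284 0;-.488 -.648 0 .284 0;-.488 -.648 0 .284 0;-.488 -.648 0 .284 0;-.488 -.648 0 .284 0;-.488 -.648 0 .284 0;-.488 -.648 0 .284 0;-.488 -.648 0 .284 0;-.488 -.648 0 .284 0;0 0 0 0 0;0 0 0 0 0'
python3 -c "
from h import *
to(439.4,-146,5,96.4)
save('top','t3');P=cloud('top',np.load('pics/t3.npy'));comps(P,36,79,(210,345,140,215))"
```

```text
clock: 8.75
eef_pos: [438.3, -146.7, 113.7]
eef_rot: [-3.14, -0.001, 1.68]
wrist_force: [-0.3, -0.5, 0.0]
finger_gap: 93.9
finger_force: 0.0
t 8.75 at [ 438.3 -146.7  113.7] 96.2 gap 93.9 F [-0.3 -0.5  0. ] units to go [ 0.027  0.017 -2.716] 0.034
783 mean [632.9 119.   68.9] rect 634.8 118.6 64.7 80.3 81.5 ztop 78.1
```

```bash
python3 -m handwheel '.027 .017 -.7 .034 0;0 0 -.7 0 0;0 0 -.65 0 0;0 0 -.4 0 0;0 0 -.27 0 0;0 0 0 0 0;0 0 0 0 1;0 0 0 0 1;0 0 0 0 1;0 0 0 0 1;0 0 0 0 1;0 0 0 0 1' 20
python3 -m handwheel '0 0 0 0 1;0 0 0 0 1;0 0 0 0 1;0 0 0 0 1;0 0 0 0 1'
python3 -m handwheel '0 0 .4 0 1;0 0 .8 0 1;0 0 .8 0 1;0 0 .5 0 1;0 0 0 0 1;0 0 0 0 1'
python3 -c "
from h import *
x,y=rk(0,88.3-42.7-5);to(x,y,37,82.2)"
```

```text
clock: 9.8
eef_pos: [440.7, -145.4, 6.3]
eef_rot: [3.141, 0.0, 1.685]
wrist_force: [-1.3, 0.1, 4.6]
finger_gap: 60.3
finger_force: 20.0
clock: 10.22
eef_pos: [440.6, -145.4, 6.3]
eef_rot: [3.141, 0.0, 1.685]
wrist_force: [-0.6, 0.6, 6.4]
finger_gap: 60.1
finger_force: 20.0
clock: 10.72
eef_pos: [440.6, -145.4, 106.1]
eef_rot: [3.14, 0.001, 1.685]
wrist_force: [0.3, 0.1, -2.1]
finger_gap: 59.8
finger_force: 20.0
t 10.72 at [ 440.6 -145.4  106.1] 96.6 gap 59.8 F [ 0.3  0.1 -2.1] units to go [ 4.713  5.265 -1.728] -2.87
```

```bash
python3 -m handwheel '.471 .526 0 -.287 1;.471 .526 0 -.287 1;.471 .526 0 -.287 1;.471 .526 0 -.287 1;.471 .526 0 -.287 1;.471 .526 0 -.287 1;.471 .526 0 -.287 1;.471 .526 0 -.287 1;.471 .526 0 -.287 1;.471 .526 0 -.287 1;0 0 0 0 1;0 0 0 0 1'
python3 -m handwheel '0 0 -.6 0 1;0 0 -.6 0 1;0 0 -.3 0 1;0 0 -.2 0 1;0 0 0 0 1;0 0 0 0 1'
python3 -c "
from h import *
x,y=rk(0,88.3-42.7);to(x,y,36,82.2)"
```

```text
clock: 11.72
eef_pos: [628.2, 65.9, 103.1]
eef_rot: [-3.138, 0.001, 1.436]
wrist_force: [-0.7, -0.3, -1.1]
finger_gap: 60.2
finger_force: 20.0
clock: 12.22
eef_pos: [628.8, 64.7, 37.9]
eef_rot: [-3.141, 0.0, 1.434]
wrist_force: [-0.1, 0.4, -0.7]
finger_gap: 60.1
finger_force: 20.0
t 12.22 at [628.8  64.7  37.9] 82.2 gap 60.1 F [-0.1  0.4 -0.7] units to go [ 0.026  0.137 -0.048] 0.002
```

```bash
python3 -m handwheel '.015 .09 -.02 0 1;0 0 0 0 1;0 0 0 0 1'
python3 -m handwheel '.007 .05 0 0 1;0 0 0 0 1;0 0 0 0 1'
python3 -m handwheel '.004 .03 0 0 1;0 0 0 0 1;0 0 0 0 1'
```

```text
clock: 12.47
eef_pos: [629.6, 68.9, 37.5]
eef_rot: [3.141, -0.0, 1.435]
wrist_force: [-0.7, 0.2, -0.6]
finger_gap: 59.6
finger_force: 20.0
clock: 12.72
eef_pos: [629.8, 70.7, 37.2]
eef_rot: [3.141, 0.0, 1.435]
wrist_force: [-0.1, -0.8, -0.7]
finger_gap: 60.0
finger_force: 20.0
clock: 12.97
eef_pos: [629.8, 70.8, 37.1]
eef_rot: [-3.141, 0.002, 1.435]
wrist_force: [-1.2, -7.7, -0.4]
finger_gap: 59.7
finger_force: 20.0
```

Contact was at y 70.7, as expected. Next I'll relieve the push, seat the bar and release it.

```bash
python3 -m handwheel '-.002 -.02 -.025 0 1;0 0 0 0 1;0 0 -.015 0 1;0 0 0 0 1;0 0 0 0 1'
python3 -m handwheel '0 0 -.01 0 1;0 0 0 0 1;0 0 0 0 1'
```

```text
clock: 13.38
eef_pos: [629.8, 70.9, 35.4]
eef_rot: [-3.142, 0.0, 1.435]
wrist_force: [-0.1, -5.3, -0.9]
finger_gap: 59.8
finger_force: 20.0
clock: 13.63
eef_pos: [629.8, 70.9, 35.3]
eef_rot: [3.141, 0.0, 1.435]
wrist_force: [-1.2, -3.7, 2.0]
finger_gap: 59.9
finger_force: 20.0
```

```bash
python3 -m handwheel '0 0 0 0 .3;0 0 0 0 .2;0 0 0 0 .1;0 0 0 0 0;0 0 0 0 0;0 0 0 0 0;0 0 .4 0 0;0 0 .6 0 0;0 0 .6 0 0;0 0 .4 0 0;0 0 0 0 0;0 0 0 0 0'
python3 -c "
from h import *
to(464.4,104.3,4.5,91)"
```

```text
clock: 14.63
eef_pos: [629.9, 71.2, 115.2]
eef_rot: [3.141, -0.0, 1.435]
wrist_force: [0.0, 0.1, -0.9]
finger_gap: 94.1
finger_force: 0.0
t 14.63 at [629.9  71.2 115.2] 82.2 gap 94.1 F [ 0.   0.1 -0.9] units to go [-4.139  0.829 -2.768] 1.758
```

```bash
python3 -m handwheel '-.69 .138 0 .293 0;-.69 .138 0 .293 0;-.69 .138 0 .293 0;-.69 .138 0 .293 0;-.69 .138 0 .293 0;-.69 .138 0 .293 0;0 0 0 0 0;0 0 0 0 0;0 0 0 0 0'
python3 -c "
from h import *
to(464.4,104.3,4.5,91)
save('top','t4');P=cloud('top',np.load('pics/t4.npy'));comps(P,36,79,(210,345,140,215));comps(P,8,75,(234,260,222,262))"
```

```text
clock: 15.38
eef_pos: [464.4, 104.2, 114.4]
eef_rot: [-3.141, 0.0, 1.588]
wrist_force: [-0.1, 0.2, 0.7]
finger_gap: 94.1
finger_force: 0.0
t 15.38 at [464.4 104.2 114.4] 91.0 gap 94.1 F [-0.1  0.2  0.7] units to go [ 0.     0.003 -2.748] 0.003
1200 mean [630.2 100.7  66.8] rect 632.9 100.0 102.6 80.2 82.5 ztop 77.6
295 mean [462.5 100.7  26.1] rect 464.0 102.6 58.5 30.1 1.1 ztop 31.5
```

```bash
python3 -m handwheel '0 0 -.7 0 0;0 0 -.7 0 0;0 0 -.65 0 0;0 0 -.45 0 0;0 0 -.25 0 0;0 0 0 0 0;0 0 0 0 1;0 0 0 0 1;0 0 0 0 1;0 0 0 0 1;0 0 0 0 1;0 0 0 0 1' 20
python3 -m handwheel '0 0 0 0 1;0 0 0 0 1;0 0 0 0 1;0 0 0 0 1'
python3 -m handwheel '0 0 .4 0 1;0 0 .8 0 1;0 0 .8 0 1;0 0 .5 0 1;0 0 0 0 1;0 0 0 0 1'
python3 -c "
from h import *
x,y=rk(0,88.3-42.7-33.8-5);to(x,y,37,82.2)"
```

```text
clock: 16.43
eef_pos: [464.5, 104.3, 5.5]
eef_rot: [3.141, -0.0, 1.588]
wrist_force: [-1.3, 0.6, 4.4]
finger_gap: 59.8
finger_force: 20.0
clock: 16.77
eef_pos: [464.4, 104.3, 5.5]
eef_rot: [3.141, -0.0, 1.588]
wrist_force: [-1.4, -0.1, 6.1]
finger_gap: 60.2
finger_force: 20.0
clock: 17.27
eef_pos: [464.5, 104.3, 105.5]
eef_rot: [3.14, -0.0, 1.588]
wrist_force: [-0.5, -0.1, -0.4]
finger_gap: 59.9
finger_force: 20.0
t 17.27 at [464.5 104.3 105.5] 91.0 gap 59.9 F [-0.5 -0.1 -0.4] units to go [ 4.002 -1.813 -1.714] -1.76
```

```bash
python3 -m handwheel '.667 -.302 0 -.293 1;.667 -.302 0 -.293 1;.667 -.302 0 -.293 1;.667 -.302 0 -.293 1;.667 -.302 0 -.293 1;.667 -.302 0 -.293 1;0 0 0 0 1;0 0 0 0 1;0 0 0 0 1'
python3 -m handwheel '0 0 -.6 0 1;0 0 -.6 0 1;0 0 -.3 0 1;0 0 -.19 0 1;0 0 0 0 1;0 0 0 0 1'
python3 -c "
from h import *
x,y=rk(0,88.3-42.7-33.8);to(x,y,36,82.2)"
```

```text
clock: 18.02
eef_pos: [623.2, 31.9, 103.3]
eef_rot: [-3.139, 0.0, 1.435]
wrist_force: [-1.0, 0.5, 0.7]
finger_gap: 59.5
finger_force: 20.0
clock: 18.52
eef_pos: [624.4, 32.0, 38.1]
eef_rot: [3.141, -0.0, 1.435]
wrist_force: [-0.1, 0.2, -0.8]
finger_gap: 59.6
finger_force: 20.0
t 18.52 at [624.4  32.   38.1] 82.2 gap 59.6 F [-0.1  0.2 -0.8] units to go [ 0.02   0.118 -0.053] -0.006
```

```bash
python3 -m handwheel '.012 .09 -.03 0 1;0 0 0 0 1;0 0 0 0 1'
python3 -m handwheel '.007 .05 0 0 1;0 0 0 0 1;0 0 0 0 1'
python3 -m handwheel '.004 .03 0 0 1;0 0 0 0 1;0 0 0 0 1'
```

```text
clock: 18.77
eef_pos: [625.4, 34.9, 37.3]
eef_rot: [3.14, 0.001, 1.435]
wrist_force: [0.5, -5.0, -0.9]
finger_gap: 60.0
finger_force: 20.0
clock: 19.02
eef_pos: [625.5, 35.1, 37.2]
eef_rot: [3.14, 0.003, 1.434]
wrist_force: [-1.1, -17.0, 0.1]
finger_gap: 59.8
finger_force: 20.0
clock: 19.27
eef_pos: [625.6, 35.4, 37.2]
eef_rot: [3.14, 0.004, 1.434]
wrist_force: [-1.6, -22.7, 1.2]
finger_gap: 60.0
finger_force: 20.0
```

```bash
python3 -m handwheel '-.01 -.09 0 0 1;0 0 0 0 1;0 0 -.03 0 1;0 0 0 0 1;0 0 0 0 1'
python3 -m handwheel '0 0 -.02 0 1;0 0 0 0 1;0 0 0 0 1'
```

```text
clock: 19.68
eef_pos: [625.0, 35.2, 35.3]
eef_rot: [3.141, 0.0, 1.435]
wrist_force: [1.3, -2.0, 0.2]
finger_gap: 60.1
finger_force: 20.0
clock: 19.93
eef_pos: [625.1, 35.1, 35.1]
eef_rot: [3.141, -0.0, 1.435]
wrist_force: [-1.3, -2.2, 8.5]
finger_gap: 59.9
finger_force: 20.0
```

```bash
python3 -m handwheel '0 0 0 0 .3;0 0 0 0 .2;0 0 0 0 .1;0 0 0 0 0;0 0 0 0 0;0 0 0 0 0;0 0 .4 0 0;0 0 .6 0 0;0 0 .6 0 0;0 0 .4 0 0;0 0 0 0 0;0 0 0 0 0'
python3 -c "
from h import *
to(441,234.4,4,76)"
```

```text
clock: 20.93
eef_pos: [625.0, 35.0, 114.4]
eef_rot: [3.141, -0.0, 1.435]
wrist_force: [0.1, -0.2, -1.3]
finger_gap: 93.9
finger_force: 0.0
t 20.93 at [625.   35.  114.4] 82.2 gap 93.9 F [ 0.1 -0.2 -1.3] units to go [-4.599  4.986 -2.761] -1.241
```

```bash
python3 - <<'E'
from h import *
for n,f in(('top','t0'),('side','s0')):
    P=cloud(n,np.load(f'pics/{f}.npy')).reshape(-1,3)
    m=(P[:,2]>40)&(P[:,2]<400)&(P[:,0]>380)&(P[:,0]<720)&(P[:,1]>180)&(P[:,1]<600)
    q=P[m];m2=q[:,0]<600
    print(len(q),q.min(0),q.max(0),q[m2][:,1].min() if m2.any() else '', q[q[:,1]<330][:,0].min())
E
```

```text
10574 [380.01927193 308.8939101   40.02115861] [719.99069191 599.99927043 209.27842373] 308.89391010402574 573.5720679127226
4298 [553.69370672 313.02210147  40.8092572 ] [719.97462304 441.68109412 153.96861427] 313.02210147213145 576.7324818809308
```

```bash
python3 -m handwheel '-.575 .623 0 -.155 0;-.575 .623 0 -.155 0;-.575 .623 0 -.155 0;-.575 .623 0 -.155 0;-.575 .623 0 -.155 0;-.575 .623 0 -.155 0;-.575 .623 0 -.155 0;-.575 .623 0 -.155 0;0 0 0 0 0;0 0 0 0 0;0 0 0 0 0'
python3 -c "
from h import *
to(441,234.4,4,76)
save('top','t5');P=cloud('top',np.load('pics/t5.npy'));comps(P,36,79,(210,345,140,215));comps(P,8,75,(180,210,222,270))"
```

```text
clock: 21.85
eef_pos: [440.8, 233.9, 113.4]
eef_rot: [-3.141, 0.001, 1.327]
wrist_force: [0.1, -0.9, 0.3]
finger_gap: 94.0
finger_force: 0.0
t 21.85 at [440.8 233.9 113.4] 76.0 gap 94.0 F [ 0.1 -0.9  0.3] units to go [ 0.006  0.011 -2.735] -0.007
1519 mean [628.4  86.7  64.6] rect 630.9 85.3 131.9 80.1 82.6 ztop 77.5
232 mean [440.1 231.4  19. ] rect 440.0 233.2 22.0 60.5 74.3 ztop 24.0
```

```bash
python3 -m handwheel '0 0 -.7 0 0;0 0 -.7 0 0;0 0 -.65 0 0;0 0 -.43 0 0;0 0 -.25 0 0;0 0 0 0 0;0 0 0 0 1;0 0 0 0 1;0 0 0 0 1;0 0 0 0 1;0 0 0 0 1;0 0 0 0 1' 20
python3 -m handwheel '0 0 0 0 1;0 0 0 0 1;0 0 0 0 1;0 0 0 0 1'
python3 -m handwheel '0 0 .4 0 1;0 0 .8 0 1;0 0 .8 0 1;0 0 .5 0 1;0 0 0 0 1;0 0 0 0 1'
python3 -c "
from h import *
x,y=rk(0,88.3-42.7-33.8-25.7-5);to(x,y,37,82.2)"
```

```text
clock: 22.9
eef_pos: [441.0, 234.4, 5.5]
eef_rot: [3.141, -0.001, 1.327]
wrist_force: [-1.0, -0.4, 2.8]
finger_gap: 59.5
finger_force: 20.0
clock: 23.23
eef_pos: [441.0, 234.4, 5.5]
eef_rot: [3.141, -0.0, 1.327]
wrist_force: [-0.7, -0.8, 6.2]
finger_gap: 60.0
finger_force: 20.0
clock: 23.73
eef_pos: [441.0, 234.4, 105.5]
eef_rot: [3.14, -0.001, 1.327]
wrist_force: [-0.5, -1.1, -0.8]
finger_gap: 59.8
finger_force: 20.0
t 23.73 at [441.  234.4 105.5] 76.0 gap 59.8 F [-0.5 -1.1 -0.8] units to go [ 4.501 -5.704 -1.712] 1.237
```

```bash
python3 -m handwheel '.45 -.57 0 .124 1;.45 -.57 0 .124 1;.45 -.57 0 .124 1;.45 -.57 0 .124 1;.45 -.57 0 .124 1;.45 -.57 0 .124 1;.45 -.57 0 .124 1;.45 -.57 0 .124 1;.45 -.57 0 .124 1;.45 -.57 0 .124 1;0 0 0 0 1;0 0 0 0 1'
python3 -m handwheel '0 0 -.6 0 1;0 0 -.6 0 1;0 0 -.3 0 1;0 0 -.19 0 1;0 0 0 0 1;0 0 0 0 1'
python3 -c "
from h import *
x,y=rk(0,88.3-42.7-33.8-25.7);to(x,y,36,82.2)"
```

```text
clock: 24.73
eef_pos: [620.3, 5.3, 102.6]
eef_rot: [-3.138, 0.0, 1.433]
wrist_force: [0.6, 0.0, -0.2]
finger_gap: 59.7
finger_force: 20.0
clock: 25.23
eef_pos: [620.8, 6.8, 37.6]
eef_rot: [-3.142, -0.0, 1.435]
wrist_force: [-0.5, 0.9, -0.3]
finger_gap: 59.8
finger_force: 20.0
t 25.23 at [620.8   6.8  37.6] 82.2 gap 59.8 F [-0.5  0.9 -0.3] units to go [ 0.024  0.111 -0.04 ] -0.007
```

```bash
python3 -m handwheel '.008 .06 -.02 0 1;0 0 0 0 1;0 0 0 0 1'
python3 -m handwheel '.006 .04 0 0 1;0 0 0 0 1;0 0 0 0 1'
python3 -m handwheel '.004 .03 0 0 1;0 0 0 0 1;0 0 0 0 1'
```

```text
clock: 25.48
eef_pos: [621.3, 8.9, 37.2]
eef_rot: [3.141, -0.0, 1.435]
wrist_force: [0.2, 0.2, -0.1]
finger_gap: 59.8
finger_force: 20.0
clock: 25.73
eef_pos: [621.4, 9.7, 36.9]
eef_rot: [3.141, 0.001, 1.435]
wrist_force: [-0.6, -5.1, 0.5]
finger_gap: 60.1
finger_force: 20.0
clock: 25.98
eef_pos: [621.4, 10.0, 36.8]
eef_rot: [3.142, 0.002, 1.434]
wrist_force: [-1.7, -12.4, 1.0]
finger_gap: 60.3
finger_force: 20.0
```

```bash
python3 -m handwheel '-.005 -.05 0 0 1;0 0 0 0 1;0 0 -.03 0 1;0 0 0 0 1;0 0 0 0 1'
python3 -m handwheel '0 0 -.02 0 1;0 0 0 0 1;0 0 0 0 1'
```

```text
clock: 26.4
eef_pos: [621.3, 9.7, 35.4]
eef_rot: [-3.141, -0.0, 1.435]
wrist_force: [0.3, -0.1, -1.3]
finger_gap: 59.8
finger_force: 20.0
clock: 26.65
eef_pos: [621.4, 9.7, 34.9]
eef_rot: [3.141, -0.0, 1.435]
wrist_force: [-0.6, 1.1, 3.1]
finger_gap: 60.2
finger_force: 20.0
```

```bash
python3 -m handwheel '0 0 0 0 .3;0 0 0 0 .2;0 0 0 0 .1;0 0 0 0 0;0 0 0 0 0;0 0 0 0 0;0 0 .4 0 0;0 0 .6 0 0;0 0 .6 0 0;0 0 .4 0 0;0 0 0 0 0;0 0 0 0 0'
python3 -c "
from h import *
to(441.8,-34.5,30,91)"
```

```text
clock: 27.65
eef_pos: [621.5, 9.5, 114.8]
eef_rot: [3.14, -0.0, 1.435]
wrist_force: [-0.1, 0.3, -0.9]
finger_gap: 93.8
finger_force: 0.0
t 27.65 at [621.5   9.5 114.8] 82.2 gap 93.8 F [-0.1  0.3 -0.9] units to go [-4.492 -1.099 -2.121] 1.758
```

```bash
python3 -m handwheel '-.642 -.157 0 .24 0;-.642 -.157 0 .24 0;-.642 -.157 0 .24 0;-.642 -.157 0 .24 0;-.642 -.157 0 .24 0;-.642 -.157 0 .24 0;-.642 -.157 0 .24 0;0 0 0 0 0;0 0 0 0 0;0 0 0 0 0'
python3 -c "
from h import *
to(441.8,-34.5,30,90.5)
save('top','t6');P=cloud('top',np.load('pics/t6.npy'));comps(P,36,79,(210,345,140,215))
save('side','s6')
i=cv2.imread('pics/t6.png')[130:280,200:360];cv2.imwrite('pics/c6.png',cv2.resize(i,None,fx=4,fy=4,interpolation=2))"
```

```text
clock: 28.48
eef_pos: [441.8, -34.4, 114.1]
eef_rot: [-3.141, -0.0, 1.581]
wrist_force: [1.6, 0.4, -0.9]
finger_gap: 94.2
finger_force: 0.0
t 28.48 at [441.8 -34.4 114.1] 90.6 gap 94.2 F [ 1.6  0.4 -0.9] units to go [-1.000e-03 -2.000e-03 -2.103e+00] -0.016
1755 mean [626.9  76.5  62.5] rect 627.7 74.7 154.1 79.8 81.2 ztop 77.7
```

View pics/c6.png

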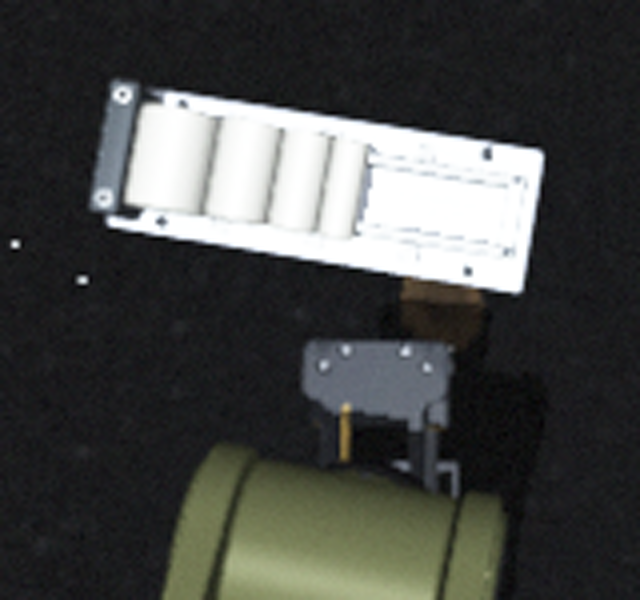

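The picture shows the row in order, square and touching: 48 at (170,157), 38 at (243,170), 30 at (298,180), 22 at (343,190). Next is the chock.

```bash
python3 -m handwheel '0 0 -.6 0 0;0 0 -.6 0 0;0 0 -.55 0 0;0 0 -.36 0 0;0 0 0 0 0;0 0 0 0 1;0 0 0 0 1;0 0 0 0 1;0 0 0 0 1;0 0 0 0 1;0 0 0 0 1;0 0 0 0 1' 30
python3 -m handwheel '0 0 0 0 1;0 0 0 0 1;0 0 0 0 1;0 0 0 0 1;0 0 0 0 1;0 0 0 0 1;0 0 0 0 1;0 0 0 0 1'
python3 -m handwheel '0 0 .4 0 1;0 0 .8 0 1;0 0 .8 0 1;0 0 .3 0 1;0 0 0 0 1;0 0 0 0 1'
python3 -c "
from h import *
x,y=rk(0,88.3-42.7-33.8-25.7-29.6-15);to(x,y,45,82.2)"
```

```text
clock: 29.58
eef_pos: [441.7, -34.5, 30.5]
eef_rot: [3.141, 0.0, 1.581]
wrist_force: [-0.1, -0.2, -0.1]
finger_gap: 50.9
finger_force: 0.0
clock: 30.25
eef_pos: [441.6, -34.5, 30.3]
eef_rot: [3.141, 0.0, 1.581]
wrist_force: [-0.6, -1.0, 0.9]
finger_gap: 27.3
finger_force: 30.0
clock: 30.75
eef_pos: [441.4, -34.4, 121.9]
eef_rot: [3.141, 0.0, 1.581]
wrist_force: [-0.5, 0.4, -2.4]
finger_gap: 27.7
finger_force: 30.0
t 30.75 at [441.4 -34.4 121.9] 90.6 gap 27.7 F [-0.5  0.4 -2.4] units to go [ 4.356  0.037 -1.923] -1.681
```

```bash
python3 -m handwheel '.545 .005 0 -.21 1;.545 .005 0 -.21 1;.545 .005 0 -.21 1;.545 .005 0 -.21 1;.545 .005 0 -.21 1;.545 .005 0 -.21 1;.545 .005 0 -.21 1;.545 .005 0 -.21 1;0 0 0 0 1;0 0 0 0 1;0 0 0 0 1'
python3 - <<'E'
from h import *
c,s=np.cos(th),np.sin(th);R=np.array([[c,-s],[s,c]])
for n,f in(('top','t6'),('side','s6'),('top','t0'),('side','s0')):
    P=cloud(n,np.load(f'pics/{f}.npy')).reshape(-1,3)
    L=(P[:,:2]-C0)@R
    for a,b in((-95,-60),(-60,-25)):
        m=(abs(L[:,0])<60)&(L[:,1]>a)&(L[:,1]<b)
        hi=m&(P[:,2]>25)&(P[:,2]<40);al=m&(P[:,2]>4)&(P[:,2]<40)
        e=np.percentile(L[hi,0],[3,97]);g=np.percentile(L[al,0],[1,99])
        inn=L[hi,0];print(n,f,a,'rails',e.round(1),e.mean().round(1),'inner',inn[inn<0].max().round(1),inn[inn>0].min().round(1),'plate',g.round(1),g.mean().round(1))
to(617.4,-20,45,82.2)
E
```

```text
clock: 31.67
eef_pos: [614.9, -32.8, 120.4]
eef_rot: [-3.139, 0.0, 1.435]
wrist_force: [0.2, 0.1, -1.6]
finger_gap: 27.8
finger_force: 30.0
top t6 -95 rails [-25.9  22.8] -1.6 inner -19.6 16.3 plate [-45.1  41.8] -1.6
top t6 -60 rails [-26.1  23.2] -1.5 inner -19.4 16.4 plate [-45.6  42.4] -1.6
side s6 -95 rails [-23.6  25.6] 1.0 inner -16.7 19.3 plate [-43.   44.2] 0.6
side s6 -60 rails [-23.6  25.7] 1.1 inner -17.2 18.5 plate [-42.9  44.5] 0.8
top t0 -95 rails [-26.  23.] -1.5 inner -19.3 16.5 plate [-45.5  42.1] -1.7
top t0 -60 rails [-26.2  23.2] -1.5 inner -19.5 16.6 plate [-45.2  42.4] -1.4
side s0 -95 rails [-23.6  25.5] 1.0 inner -17.1 19.0 plate [-43.4  44.8] 0.7
side s0 -60 rails [-23.2  25.8] 1.3 inner -16.9 19.2 plate [-42.7  44.4] 0.9
t 31.67 at [614.9 -32.8 120.4] 82.2 gap 27.8 F [ 0.2  0.1 -1.6] units to go [ 0.063  0.319 -1.884] -0.006
```

```bash
python3 - <<'E'
from h import *
c,s=np.cos(th),np.sin(th);R=np.array([[c,-s],[s,c]])
for t in((634.7,113.3),(629.9,71.2),(625,35),(621.5,9.5)): print('tcp in rack',((np.array(t)-C0)@R).round(1))
for n,f in(('top','t6'),('side','s6')):
    P=cloud(n,np.load(f'pics/{f}.npy')).reshape(-1,3)
    L=(P[:,:2]-C0)@R
    for y,r in((88,10),(45.6,10),(11.8,8),(-14,5)):
        m=(abs(L[:,0])<50)&(abs(L[:,1]-y)<r)&(P[:,2]>40)&(P[:,2]<82)
        e=np.percentile(L[m,0],[1.5,98.5]);print(n,y,e.round(1),e.mean().round(1))
E
```

```text
tcp in rack [-1. 89.]
tcp in rack [-0.  46.6]
tcp in rack [ 0.  10.1]
tcp in rack [  0.  -15.6]
top 88 [-33.5  25.1] -4.2
top 45.6 [-32.8  25.4] -3.7
top 11.8 [-32.3  26.4] -3.0
top -14 [-32.7  25.8] -3.5
side 88 [-31.3  27.5] -1.9
side 45.6 [-30.3  28.9] -0.7
side 11.8 [-30.2  28.4] -0.9
side -14 [-30.2  26.6] -1.8
```

```bash
python3 -c "
from h import *
x,y=rk(2,88.3-42.7-33.8-25.7-29.6-15);print(x,y);to(x,y,66,82.2)"
```

```text
617.6421346935361 -33.23017981244806
t 31.67 at [614.9 -32.8 120.4] 82.2 gap 27.8 F [ 0.2  0.1 -1.6] units to go [ 0.069 -0.012 -1.359] -0.006
```

```bash
python3 -m handwheel '.069 -.012 -.5 0 1;0 0 -.5 0 1;0 0 -.36 0 1;0 0 0 0 1;0 0 0 0 1;0 0 0 0 1'
python3 -m handwheel '0 0 -.12 0 1;0 0 -.12 0 1;0 0 0 0 1;0 0 0 0 1'
python3 -c "
from h import *
save('side','s7');i=cv2.imread('pics/s7.png')[190:310,250:400];cv2.imwrite('pics/cs7.png',cv2.resize(i,None,fx=5,fy=5,interpolation=2))"
```

```text
clock: 32.17
eef_pos: [618.8, -33.4, 68.9]
eef_rot: [3.141, -0.0, 1.435]
wrist_force: [0.1, -0.4, -0.7]
finger_gap: 27.6
finger_force: 30.0
clock: 32.5
eef_pos: [618.6, -33.3, 58.1]
eef_rot: [-3.141, 0.0, 1.435]
wrist_force: [-0.1, -0.8, -1.4]
finger_gap: 27.8
finger_force: 30.0
```

View pics/cs7.png

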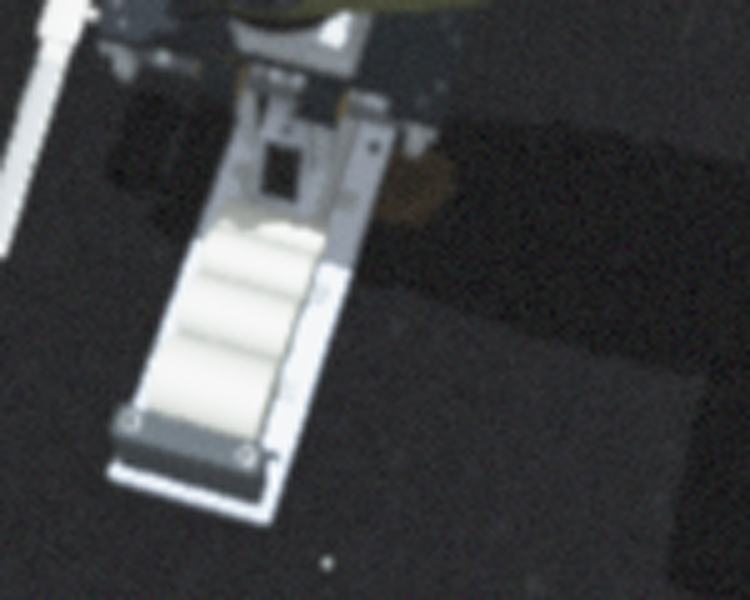

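The chock, at (285,165), is between the rails with no contact force and the row is undisturbed. Lowering further.

```bash
python3 -m handwheel '0 0 -.15 0 1;0 0 -.15 0 1;0 0 -.13 0 1;0 0 0 0 1;0 0 0 0 1;0 0 0 0 1'
python3 -m handwheel '0 0 -.03 0 1;0 0 0 0 1;0 0 0 0 1'
```

```text
clock: 33.05
eef_pos: [618.8, -33.4, 41.1]
eef_rot: [3.142, 0.0, 1.435]
wrist_force: [-0.1, 0.2, -1.1]
finger_gap: 27.5
finger_force: 30.0
clock: 33.3
eef_pos: [618.8, -33.3, 40.0]
eef_rot: [3.141, 0.0, 1.435]
wrist_force: [-0.2, -0.1, -1.1]
finger_gap: 27.8
finger_force: 30.0
```

```bash
python3 -m handwheel '.014 .1 -.02 0 1;.014 .1 0 0 1;.014 .1 0 0 1;0 0 0 0 1;0 0 0 0 1;0 0 0 0 1'
python3 -m handwheel '.006 .04 0 0 1;0 0 0 0 1;0 0 0 0 1'
python3 -m handwheel '.006 .04 0 0 1;0 0 0 0 1;0 0 0 0 1'
```

```text
clock: 33.8
eef_pos: [620.4, -21.2, 39.0]
eef_rot: [-3.142, 0.0, 1.435]
wrist_force: [0.1, -1.1, -0.4]
finger_gap: 27.8
finger_force: 30.0
clock: 34.05
eef_pos: [620.6, -20.0, 39.0]
eef_rot: [3.142, 0.0, 1.435]
wrist_force: [-0.2, -2.8, -2.2]
finger_gap: 27.9
finger_force: 30.0
clock: 34.3
eef_pos: [620.6, -19.5, 38.8]
eef_rot: [-3.141, 0.002, 1.434]
wrist_force: [-0.3, -10.0, -3.9]
finger_gap: 28.1
finger_force: 30.0
```

```bash
python3 -m handwheel '-.006 -.05 0 0 1;0 0 0 0 1;0 0 -.02 0 1;0 0 0 0 1;0 0 0 0 1'
python3 -m handwheel '0 0 -.02 0 1;0 0 0 0 1;0 0 0 0 1'
```

```text
clock: 34.72
eef_pos: [620.7, -20.0, 38.3]
eef_rot: [3.141, -0.0, 1.435]
wrist_force: [0.3, -0.9, -0.7]
finger_gap: 27.7
finger_force: 30.0
clock: 34.97
eef_pos: [620.8, -20.0, 38.3]
eef_rot: [3.141, -0.0, 1.435]
wrist_force: [-2.4, -0.6, 7.1]
finger_gap: 27.7
finger_force: 30.0
```

```bash
python3 -m handwheel '0 0 0 0 .6;0 0 0 0 .5;0 0 0 0 .4;0 0 0 0 .4;0 0 0 0 .4;0 0 .2 0 .4;0 0 .5 0 .4;0 0 .7 0 .4;0 0 .8 0 .4;0 0 0 0 .4'
python3 -m handwheel '-.8 -.5 .2 0 .4;-.8 -.5 .2 0 .4;-.8 -.5 .2 0 .4;-.8 -.5 .2 0 .4;-.8 -.5 0 0 .4;0 -.5 0 0 .4;0 0 0 0 .4;0 0 0 0 .4'
python3 - <<'E'
from h import *
save('top','t8');save('side','s8')
c,s=np.cos(th),np.sin(th);R=np.array([[c,-s],[s,c]])
for n in('top','side'):
    P=cloud(n,np.load(f'pics/{n[0]}8.npy'));comps(P,62,72,(255,345,150,240),10)
a=cv2.imread('pics/t8.png')[130:280,200:360];b=cv2.imread('pics/s8.png')[195:295,260:367]
cv2.imwrite('pics/c8.png',np.hstack([cv2.resize(a,(400,375),interpolation=2),cv2.resize(b,(400,375),interpolation=2)]))
E
```

```text
clock: 35.8
eef_pos: [623.1, -20.3, 132.5]
eef_rot: [3.132, -0.0, 1.435]
wrist_force: [0.3, -0.2, 1.3]
finger_gap: 56.3
finger_force: 0.0
clock: 36.47
eef_pos: [460.7, -140.7, 158.1]
eef_rot: [3.14, 0.0, 1.433]
wrist_force: [0.5, 0.6, 0.6]
finger_gap: 56.4
finger_force: 0.0
254 mean [627.4  66.4  66.2] rect 626.0 65.9 59.5 26.6 1.2 ztop 69.8
123 mean [617.6 -20.8  66.9] rect 617.7 -20.8 25.0 28.0 82.0 ztop 70.4
84 mean [620.2 -18.3  66.2] rect 620.3 -18.6 24.8 28.8 79.4 ztop 69.5
```

View pics/c8.png

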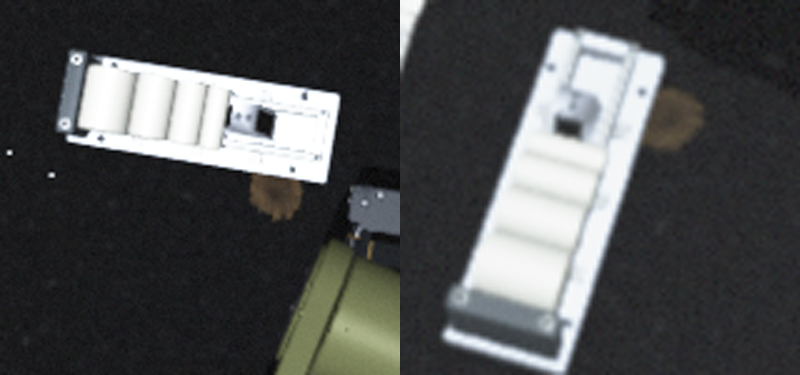

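The picture shows the four rods parallel to the stop and touching: 48 at (107,98), 38 at (153,105), 30 at (187,112), 22 at (214,116). The chock stands between the rails against the thinnest, at (252,118). The measured chock-to-stop distance is about 164 mm, which is on target.

```bash
python3 -c "
from cell import sign_off
print(sign_off())"
```

```text
the job is handed in; nothing more can be done
None
```

The job is handed in: by the last pictures the four rods lie touching in order from the end stop, the chock stands on the base plate against the thinnest, and the stopwatch, marker and caliper were left alone (no verdict came back).

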